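# Close a fuel tank: cap to the first click, then the flap

## Robot

A 6-joint arm with a two-finger parallel gripper is mounted at the origin on the work surface. World frame = base frame: x ahead of the robot, y to its left, z up, the work surface at z = 0. Lengths are in m, angles in rad, forces in N, time in s.
With the tool pointing down it reaches from about 0.325 to 1 m from the base axis. Payload 5.1 kg.
Tool frame: the origin (TCP) lies on the mounting face of the last link; the fingertips stand 173 mm ahead of it and the grasp point (between the pads) lies 155 mm ahead of it; z points along the fingers, y is the line along which they close (so a half turn about z gives the same grasp; the last joint's range is limited). The gripper opens to 85 mm and grips with 20 to 120 N. Pads are 22 mm wide; open, the fingers measure 114 mm over their backs; the gripper's body (76 mm by 85 mm) begins 54 mm behind the grasp point. The pads swing forward as they close: fully open they stand 13 mm farther back than shut.
Start: joints at [1.026, 0.124, 1.65, -0, 1.367, -0.083], TCP at [0.29, 0.582, 0.405] pointing down, gripper open.
Joint ranges: [-2.61, 2.61], [-1.02, 2.33], [0.03, 2.71], [-1.35, 4.49], [0.32, 2.68], [-2.91, 2.91]. Speed limits (rad/s): [2.57, 2.57, 3.14, 3.14, 3.14, 3.14].

## Interface

Orientations are given as a 3x3 rotation matrix whose columns are the frame's x, y, z axes.
In Python, from plant import env gives the robot as it stands.
- The arm moves only by the tool move_arm, never from a script. Its argument "increments" is a list of rows, each an object with "delta_pos": the shift along the tool's x, y, z each as a share of 500 mm, from -1 to 1, a list of three; "yaw": the turn about the tool's z as a share of pi/2 rad, from -1 to 1; "hand": the finger opening in mm, from 0 to 85.4. A call has 1 to 8 rows; each row is the pose to reach, as a shift and turn from the pose commanded when the call began, along the tool's axes at that moment; what a row does not reach only later rows make up. A row lasts 1/12 s, in which the tool goes at most 41.7 mm and 7.16 degrees, less where a joint would pass 70% of its speed; a pose out of reach is approached as far as the arm can. A call with a number of a shift or a turn outside -1 to 1 is refused whole. A call with a gripper value outside its range is refused whole. The fingers move at their own pace and stop on an object; the grip force is fixed at half the most. Time passes only in rows, so rows that repeat a pose let the fingers close. It gives the time, the measured TCP pose, the force, the opening and the grip force at its end, in the units of the state.
- env.get_obs(): the state, without advancing time (a new reading comes with each control period).
- env.capture(name): name is "scene" or "side" or "wrist"; returns a dict with "image" (420x560x3 uint8, blue, green, red), "depth" (420x560 float32, m along the optical axis (not along the pixel's ray), 0 where there is no reading), "fx", "fy", "cx", "cy" (pixels), "rvec" (rotation vector, rad) and "tvec" (3), from world to camera coordinates, as OpenCV has them. Camera axes: x right, y down, z forward; pixel columns grow to the right and rows downward; lengths in m; the calibration is good to about 2 mm. A picture is of the moment at which its call begins.
- env.finish_job(): hands the job in; it is judged then, once.
The state is a dict: "clock": time; "joint_pos": joint angles; "joint_vel": joint speeds; "joint_efforts": joint torques, N m; "position": TCP position; "eef_rot": TCP orientation; "force": force on the tool from outside, world axes, zero at the start; "moment": the same for the moment, N m; "grip_width": opening from 0.0 (shut) to 1.0 (fully open); "gripper_force": force on a finger pad.
Only numpy, scipy, OpenCV 4.12 (cv2) and the standard library are available. Lean on these libraries where they do the work, as an engineer would, in place of code of your own. Each camera call takes 0.05 s, during which the arm holds its last target. There are 200 camera calls.

## Task

Close up the fuel tank: screw its cap on clockwise until the ratchet clicks the first time and stop there, without turning on to a second click. Then swing the filler flap shut over the cap. Leave the things around the tank where they are.

Things in the scene. Friction and masses are not known exactly. Their poses are not given: they have to be found in the camera images.
- tank: Small grey moped fuel tank, 290 x 180 x 90 mm, fixed, propped on timber so that its upper face slopes 30 degrees, facing up and towards the robot. Origin: on the table, plumb under the neck origin; z up, x horizontal, away from the robot (up the slope). Around the neck the upper face is flat 70 mm to each side, 90 mm down and 150 mm up the slope.
- neck: Filler neck. Origin: on the cap's turning axis, in the tank's upper face, 145 mm above the table. z: the cap's axis, square to the sloping face, leaning 30 degrees from vertical towards the robot; x: straight up the slope; y: across the tank.
- flap_hinge (a point): Middle of the flap's hinge line, which runs along the neck's y: at x = 68, z = 30 mm of the neck. Two hinge blocks stand there, x = 66 to 78 mm, up to z = 32 mm.
- cap_grip (a point): Middle of the cap's grip bar: 58 mm long, 15 wide, 24 tall, aluminium, on a round cap 72 mm across with its top 17 mm out from the neck origin. Point 26 mm out when home. x along the bar, y across, z the axis, outwards. Tightens clockwise seen from outside. Turns easily (0.04 N m) for another 0.9 to 2.2 rad, unseen (sinks 0.64 mm/rad), until home; then the ratchet winds. May need a regrasp.
- ratchet (a joint): Slip clutch in the cap, rad: 0 while the cap is only being screwed on. With the cap home, turning on clockwise winds it: resistance climbs to about 0.25 N m near 0.12, falls to nothing at 0.25, where it snaps forward (the first click) and comes to rest at 0.5. Turned on, it would climb again and snap a second time at 0.75.
- flap (a joint): The steel filler flap, rad: 0 is closed over the cap, about 2.5 is laid open up the slope. Its hinge is stiff (about 0.09 N m): it stays where it is left.
- flap_lip (a point): Middle of the flap's free edge, on its outer face, 117 mm from the hinge line. Flap: plate 116 x 100 mm, 5 mm thick, with an 18 mm deep skirt inside. z: outward normal of the outer face, x: along the flap from lip to hinge, y: along the hinge. Shut, it is at x = -48, z = 45 mm of the neck.
- spray_can: Bystander beside the tank: white spray can, 60 mm across, 170 mm tall. Origin under its centre.
- oil_bottle: Bystander beside the tank: grey oil bottle, 72 mm across, 180 mm tall. Origin under its centre.
- spanner: Bystander beside the tank: steel spanner lying flat, along x of its frame.
- socket: Bystander beside the tank: steel socket standing on end, 32 mm across, 40 mm tall. Origin under its centre.
- bolt_bowl: Bystander beside the tank: black bowl, 110 mm across, 40 mm tall. Origin under its centre.
- screwdriver: Bystander beside the tank: screwdriver lying flat, along x of its frame.
- plug_box: Bystander beside the tank: small cardboard box 30 x 90 x 30 mm. Origin under its centre.

How it is judged:
By the outcome, as a careful person would: the job done as asked, in the order asked, and still so for the second after the job is handed in, with the robot touching nothing.
It also fails if it takes over 72 s, if anything falls off the work surface, if the arm or the gripper's body presses on something with over 40 N, if the wrist force passes 120 N, or if a joint passes its speed limit or range.

## Working session

There is one attempt and no reset: what is moved stays moved. The work goes in short steps, Python scripts to look and compute and a tool call to move; the robot and the scene stay as the last step left them, time stands still between calls to the robot, and variables do not carry over. Pictures are saved under pics/ and viewed, at most 10 in all, crops included, and the job is handed in when it is done.

Besides the shell and the picture viewer there is one more tool, called after "Call:" as name(argument=value, ...), one argument or row to a line, values as JSON. move_arm: Moves the arm, as the interface text tells. Shift numbers are shares of 500 mm and turn numbers shares of pi/2 rad, none past 1 either way. Its arguments: {"type":"object","properties":{"increments":{"type":"array"}},"required":["increments"]}

```bash
ls; mkdir -p pics; python3 - <<'E'
from plant import env
import cv2,numpy as np
o=env.get_obs()
for k in o: print(k,np.round(o[k],3).tolist())
ims=[]
for n in("scene","side","wrist"):
    c=env.capture(n); np.savez(f"{n}0.npz",**c); 
    print(n,c["fx"],c["cx"],c["cy"],np.round(-cv2.Rodrigues(np.array(c["rvec"]))[0].T@np.array(c["tvec"]).ravel(),3))
    cv2.imwrite(f"pics/{n}0.png",c["image"])
E
```

```text
pics
clock 0.0
joint_pos [1.026, 0.125, 1.652, 0.0, 1.367, -0.083]
joint_vel [0.0, 0.0, 0.001, -0.001, 0.0, -0.001]
joint_efforts [0.002, -42.36, -36.546, 0.0, 0.007, -0.0]
position [0.289, 0.582, 0.403]
eef_rot [[-0.895, 0.446, -0.001], [0.446, 0.895, -0.002], [0.0, -0.002, -1.0]]
force [-0.591, -0.776, -0.922]
moment [0.003, 0.026, -0.013]
gripper_force 0.0
grip_width 1.004
scene 419.09673146113136 279.6235381560011 211.9244036006149 [ 0.826 -0.194  1.014]
side 520.4324790993638 284.63753628734764 206.3853079161624 [ 0.502 -0.734  0.744]
wrist 344.5064532777639 284.2842375386558 210.26492716562896 [0.212 0.618 0.374]
```

View pics/scene0.png

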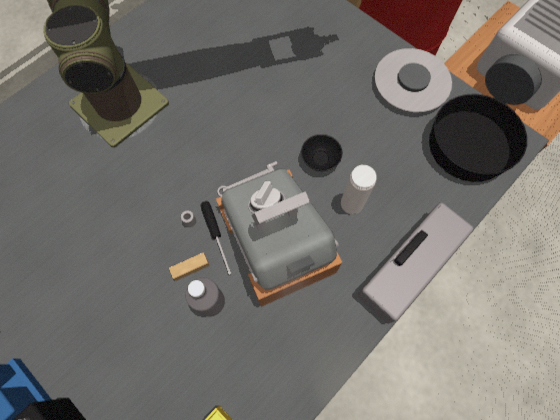

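View pics/side0.png

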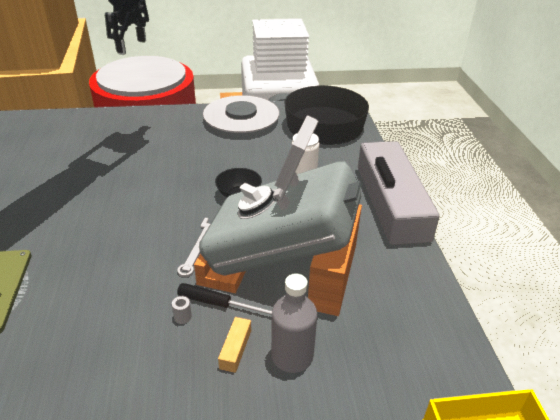

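The scene view shows the tank centred near (278,228), the cap at about (265,198) and the open flap at (282,207). In the side view the cap is at (256,198) and the flap leans up from (280,190) to (312,120). Next I'll zoom in and fit the sloping face.

```bash
cat > h.py <<'E'
import numpy as np,cv2
def cloud(c):
    "HxWx3 world points from a capture"
    R=cv2.Rodrigues(np.array(c["rvec"],float))[0];t=np.array(c["tvec"],float).ravel()
    d=np.array(c["depth"],float);v,u=np.indices(d.shape)
    P=np.stack([(u-c["cx"])/c["fx"]*d,(v-c["cy"])/c["fy"]*d,d],-1)
    P[d<=0]=np.nan
    return (P-t)@R
E
python3 - <<'E'
from h import *
ims=[]
for n,(u0,u1,v0,v1) in dict(scene=(225,325,160,260),side=(210,350,110,250)).items():
    c=dict(np.load(f"{n}0.npz"));W=cloud(c)
    for u,v in ([(265,215+i) for i in range(0)]): pass
    im=cv2.resize(c["image"][v0:v1,u0:u1],(400,400),interpolation=cv2.INTER_CUBIC)
    ims.append(im)
    # points on tank face: fit planes with ~30deg normals by local normals
    dx=np.gradient(W,3,axis=1);dy=np.gradient(W,3,axis=0)
    dx=W[:,6:]-W[:,:-6];dx=dx[3:-3];dy=(W[6:]-W[:-6])[:,3:-3]
    N=np.cross(dy,dx);N/=np.linalg.norm(N,axis=-1,keepdims=True);N*=np.sign(N[...,2:])
    M=np.full(W.shape,np.nan);M[3:-3,3:-3]=N
    z=W[...,2]
    ok=(abs(np.degrees(np.arccos(M[...,2]))-30)<8)&(z>.08)&(z<.3)
    sub=np.zeros(ok.shape,bool);sub[v0:v1,u0:u1]=1;ok&=sub
    nn=M[ok];az=np.degrees(np.arctan2(nn[:,1],nn[:,0]));print(n,ok.sum(),"az median",np.median(az),np.percentile(az,[25,75]))
    m=np.median(nn,0);m/=np.linalg.norm(m);off=W[ok]@m
    h,e=np.histogram(off,40);print(m,[(round(b,4),a) for a,b in zip(h,e) if a>15])
    np.save(f"n_{n}.npy",m)
cv2.imwrite("pics/crop0.png",np.hstack(ims))
E
```

```text
scene 3199 az median 151.9122069452549 [129.09506398 162.69056447]
[-0.4597785   0.17893056  0.86982043] [(np.float64(-0.1382), np.int64(16)), (np.float64(-0.1364), np.int64(20)), (np.float64(-0.1346), np.int64(31)), (np.float64(-0.1328), np.int64(28)), (np.float64(-0.1311), np.int64(48)), (np.float64(-0.1293), np.int64(141)), (np.float64(-0.1275), np.int64(676)), (np.float64(-0.1258), np.int64(1403)), (np.float64(-0.124), np.int64(595)), (np.float64(-0.1222), np.int64(31)), (np.float64(-0.1098), np.int64(29)), (np.float64(-0.108), np.int64(62)), (np.float64(-0.0868), np.int64(24))]
side 3222 az median 154.31552737496804 [ 37.59974305 161.59323413]
[-0.45564124  0.16628866  0.87449365] [(np.float64(-0.1838), np.int64(16)), (np.float64(-0.1484), np.int64(27)), (np.float64(-0.1366), np.int64(59)), (np.float64(-0.1327), np.int64(62)), (np.float64(-0.1287), np.int64(146)), (np.float64(-0.1248), np.int64(1198)), (np.float64(-0.1209), np.int64(1391)), (np.float64(-0.1169), np.int64(20)), (np.float64(-0.1091), np.int64(33)), (np.float64(-0.1051), np.int64(136)), (np.float64(-0.0855), np.int64(52))]
```

View pics/crop0.png

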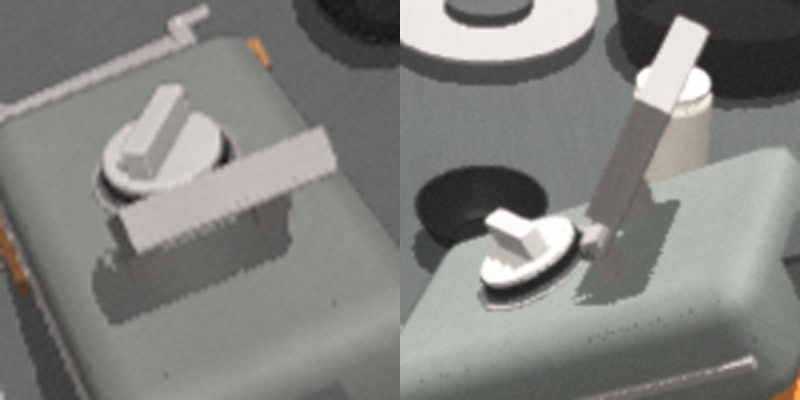

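```bash
cat >> h.py <<'E'
def lsq_plane(P):
    c=P.mean(0);n=np.linalg.svd(P-c,full_matrices=False)[2][2];n*=np.sign(n[2]);return n,n@c
def neck_frame(n,p):
    x=np.array([-n[0],-n[1],0]);x[2]=-(x@n)/n[2];x/=np.linalg.norm(x)
    return np.stack([x,np.cross(n,x),n],1),p
E
python3 - <<'E'
from h import *
for n,b,d0 in (("scene",(225,325,160,260),-.1255),("side",(210,350,110,250),-.1215)):
    u0,u1,v0,v1=b
    c=dict(np.load(f"{n}0.npz"));W=cloud(c)[v0:v1,u0:u1].reshape(-1,3);I=c["image"][v0:v1,u0:u1].reshape(-1,3).astype(float)
    W0=W;ok=np.isfinite(W[:,0]);W=W[ok];I=I[ok]
    m=np.load(f"n_{n}.npy");d=d0
    for t in (.006,.003,.002,.002):
        s=abs(W@m-d)<t; m,d=lsq_plane(W[s])
    print(n,"plane",s.sum(),m,d,"tilt",np.degrees(np.arccos(m[2])),"az",np.degrees(np.arctan2(-m[1],-m[0])))
    h=W@m-d
    cx=None
    A,_=neck_frame(m,0)
    L=W@A
    hh,e=np.histogram(h*1000,np.arange(4,60,2));print(dict(zip(e.astype(int).tolist(),hh.tolist())))
    cap=(h>.014)&(h<.021)&(I.min(1)>130)
    q=L[cap];ctr=np.median(q[:,:2],0);cap2=np.linalg.norm(q[:,:2]-ctr,axis=1)<.045;q=q[cap2]
    (x,y),r=cv2.minEnclosingCircle((q[:,:2]*1000).astype(np.float32));print("cap",len(q),x,y,r,"h",np.median(q[:,2]-d))
    o=A@np.array([x/1000,y/1000,d]);print("neck origin",o)
    bar=(h>.034)&(h<.046)&(np.linalg.norm(L[:,:2]-[x/1000,y/1000],axis=1)<.04)
    B=L[bar]; r=cv2.minAreaRect((B[:,:2]*1000).astype(np.float32));print("bar",bar.sum(),r[0][0]-x,r[0][1]-y,r[1],r[2],"h",np.median(B[:,2]-d))
    pc=B[:,:2]-B[:,:2].mean(0);v=np.linalg.svd(pc,full_matrices=False)[2][0];print("phi",np.degrees(np.arctan2(v[1],v[0])))
    # flap: high points
    f=(h>.05)&(L[:,0]>x/1000+.04);F=(L[f]-[x/1000,y/1000,d])*1000
    print("flap n",f.sum(),"range",np.percentile(F,[1,50,99],axis=0).round())
E
```

```text
scene plane 3514 [-0.4618271   0.18733033  0.86696198] -0.1266856730217855 tilt 29.89250148198035 az -22.07888732786736
{4: 17, 6: 21, 8: 23, 10: 34, 12: 44, 14: 49, 16: 160, 18: 114, 20: 16, 22: 11, 24: 19, 26: 11, 28: 13, 30: 17, 32: 10, 34: 16, 36: 31, 38: 77, 40: 13, 42: 1, 44: 3, 46: 0, 48: 0, 50: 0, 52: 3, 54: 1, 56: 0}
cap 294 511.71453857421875 244.2417449951172 34.03369903564453 h 0.0177241963835248
neck origin [0.56141706 0.0358432  0.1451937 ]
bar 136 -0.885406494140625 0.44439697265625 (15.795494079589844, 59.13248062133789) 47.8972053527832 h 0.038595129692610176
phi -42.0670614312918
flap n 715 range [[107. -50.  61.]
 [156.  -4. 104.]
 [163.  49. 113.]]
side plane 3313 [-0.46532674  0.17009604  0.86864168] -0.12766267280164154 tilt 29.698824850992732 az -20.07943469412173
{4: 107, 6: 101, 8: 99, 10: 116, 12: 103, 14: 98, 16: 256, 18: 118, 20: 48, 22: 55, 24: 60, 26: 59, 28: 52, 30: 51, 32: 66, 34: 29, 36: 62, 38: 72, 40: 8, 42: 9, 44: 10, 46: 12, 48: 12, 50: 14, 52: 21, 54: 22, 56: 16}
cap 331 518.9500122070312 225.51271057128906 34.550758361816406 h 0.017287717785554477
neck origin [0.56021046 0.03532706 0.14621592]
bar 125 -0.211181640625 1.3515472412109375 (15.283596992492676, 61.04145050048828) 46.00238037109375 h 0.03803524721634438
phi -42.983833184623364
flap n 998 range [[ 86. -53.  51.]
 [148. -49.  97.]
 [163.  46. 113.]]
```

The plane tilts 29.8° with its uphill heading at -21°. The neck origin is at (0.561, 0.0355, 0.1455), which matches the given 145 mm height. The bar lies at φ ≈ 137.5° in the neck frame, with its top at 38 mm. Turning clockwise brings its left end uphill, so I'll push that end with the closed fingertips. The bar can then snap ahead freely, so a second click is unlikely.

```bash
cat >> h.py <<'E'
AZ=np.radians(-21.);T=np.radians(30.)
X=np.array([np.cos(AZ),np.sin(AZ),0]);Y=np.array([-np.sin(AZ),np.cos(AZ),0]);Z=np.array([0,0,1.])
NR=np.stack([X*np.cos(T)+Z*np.sin(T),Y,-X*np.sin(T)+Z*np.cos(T)],1);NO=np.array([.561,.0355,.1455])
def neck(p): return NO+NR@(np.array(p,float)/1000)
def corner(phi,r): 
    c,s=np.cos(np.radians(phi)),np.sin(np.radians(phi));return np.array([r*c-7.5*s,r*s+7.5*c])
def tcp(cx,cy,side,t=14,lift=0,zc=38):
    "TCP for the closed finger's uphill corner (side=+1 left,-1 right) at neck (cx,cy,zc); tip t mm lower"
    return neck([cx,cy,zc])+(-11*X-side*14.5*Y+(173-t+lift)*Z)/1000
def shift(o,P): return np.round(np.array(o["eef_rot"]).T@(P-np.array(o["position"]))/.5,4)
E
python3 - <<'E'
from h import *
from plant import env
o=env.get_obs()
c=corner(137.5,22);print(c)
P=tcp(c[0]-10,c[1],1,lift=80);print(P,shift(o,P))
R=np.array(o["eef_rot"]);print(np.degrees(np.arctan2(R[1,0],R[0,0])))
E
```

```text
[-21.28702797   9.33340454]
[0.50584535 0.05113772 0.40176545] [-0.8601 -0.7573  0.005 ]
153.54322073080448
```

Call:
move_arm(
  increments=[
    {"delta_pos": [-0.86, -0.757, 0.0], "yaw": -0.061, "hand": 0},
    {"delta_pos": [-0.86, -0.757, 0.0], "yaw": -0.061, "hand": 0},
    {"delta_pos": [-0.86, -0.757, 0.0], "yaw": -0.061, "hand": 0},
    {"delta_pos": [-0.86, -0.757, 0.0], "yaw": -0.061, "hand": 0},
    {"delta_pos": [-0.86, -0.757, 0.0], "yaw": -0.061, "hand": 0},
    {"delta_pos": [-0.86, -0.757, 0.0], "yaw": -0.061, "hand": 0},
    {"delta_pos": [-0.86, -0.757, 0.0], "yaw": -0.061, "hand": 0},
    {"delta_pos": [-0.86, -0.757, 0.0], "yaw": -0.061, "hand": 0},
  ],
)

```text
clock: 0.82
position: [0.4156, 0.2713, 0.4045]
eef_rot: [[-0.934, 0.357, 0.0], [0.357, 0.934, -0.0], [-0.0, 0.0, -1.0]]
force: [1.9, -0.3, -0.8]
grip_width: -0.001
gripper_force: 0.0
```

```bash
python3 - <<'E'
from h import *
from plant import env
o=env.get_obs()
c=corner(137.5,22)
P=tcp(c[0]-10,c[1],1,lift=80);print(o["clock"],o["position"],P,shift(o,P))
R=np.array(o["eef_rot"]);print(R.round(3).tolist(),np.degrees(np.arctan2(R[1,0],R[0,0])))
E
```

```text
0.8167 [0.41555307 0.2713158  0.40454743] [0.50584535 0.05113772 0.40176545] [-0.326  -0.3467  0.0056]
[[-0.934, 0.357, 0.0], [0.357, 0.934, -0.0], [-0.0, 0.0, -1.0]] 159.05869937676613
```

Call:
move_arm(
  increments=[
    {"delta_pos": [-0.326, -0.347, 0.0], "yaw": 0, "hand": 0},
    {"delta_pos": [-0.326, -0.347, 0.0], "yaw": 0, "hand": 0},
    {"delta_pos": [-0.326, -0.347, 0.0], "yaw": 0, "hand": 0},
    {"delta_pos": [-0.326, -0.347, 0.0], "yaw": 0, "hand": 0},
    {"delta_pos": [-0.326, -0.347, 0.0], "yaw": 0, "hand": 0},
    {"delta_pos": [-0.326, -0.347, 0.0], "yaw": 0, "hand": 0},
    {"delta_pos": [-0.326, -0.347, 0.0], "yaw": 0, "hand": 0},
    {"delta_pos": [-0.326, -0.347, 0.0], "yaw": 0, "hand": 0},
  ],
)

```text
clock: 1.48
position: [0.5059, 0.0515, 0.4043]
eef_rot: [[-0.933, 0.361, -0.001], [0.361, 0.933, 0.0], [0.001, -0.0, -1.0]]
force: [0.1, 1.0, -0.2]
grip_width: -0.001
gripper_force: 0.0
```

```bash
python3 - <<'E'
from h import *
from plant import env
o=env.get_obs()
c=corner(137.5,22)
P=tcp(c[0]-10,c[1],1,lift=0);print(o["clock"],o["position"],shift(o,P),o["force"])
a=env.capture("side");b=env.capture("wrist")
cv2.imwrite("pics/s1.png",np.hstack([cv2.resize(a["image"][60:270,160:370],(420,420)),b["image"][:,90:470]]))
E
```

```text
1.4833 [0.50587889 0.05151002 0.40429526] [-0.0004 -0.0007  0.1651] [ 0.1037919   1.04426669 -0.17378707]
```

View pics/s1.png

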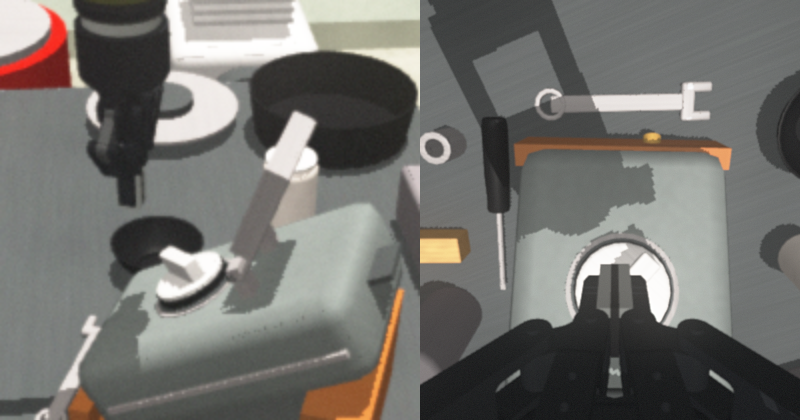

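The wrist view has downhill at the top and tank-left at the right. The bar's lower-left end is at (650,262) and the closed fingertips are at (617,285), just to its right, which is where they should be. I'm going down now.

Call:
move_arm(
  increments=[
    {"delta_pos": [0, 0, 0.08], "yaw": 0, "hand": 0},
    {"delta_pos": [0, 0, 0.15], "yaw": 0, "hand": 0},
    {"delta_pos": [0, 0, 0.165], "yaw": 0, "hand": 0},
    {"delta_pos": [0, 0, 0.165], "yaw": 0, "hand": 0},
  ],
)

```text
clock: 1.92
position: [0.504, 0.0541, 0.3188]
eef_rot: [[-0.934, 0.356, -0.007], [0.356, 0.935, 0.0], [0.007, -0.002, -1.0]]
force: [0.2, -0.3, -0.2]
grip_width: -0.002
gripper_force: 0.0
```

```bash
python3 - <<'E'
from h import *
from plant import env
o=env.get_obs()
print(o["position"],o["force"])
P0=np.array(o["position"])
# path: tool shares from here, for each phi
for ph,s,r in [(137.5,1,22),(125,1,22),(115,1,22),(105,1,22),(95,1,22),(95,-1,18),(85,-1,18),(70,-1,19),(55,-1,19),(40,-1,19),(25,-1,20),(10,-1,20),(0,-1,20),(-15,-1,20)]:
    c=corner(ph,r);P=tcp(c[0],c[1],s);print(ph,s,P.round(4),shift(o,P))
E
```

```text
[0.50402359 0.05410278 0.3188051 ] [ 0.16007615 -0.31268127 -0.18326752]
137.5 1 [0.5139 0.048  0.3268] [-0.0227 -0.0043 -0.0161]
125 1 [0.5175 0.0513 0.328 ] [-0.0271  0.0044 -0.0186]
115 1 [0.5208 0.0534 0.3294] [-0.0317  0.0105 -0.0214]
105 1 [0.5243 0.0548 0.3309] [-0.0372  0.0156 -0.0246]
95 1 [0.5278 0.0555 0.3327] [-0.0433  0.0194 -0.0282]
95 -1 [0.5371 0.0787 0.3329] [-0.044   0.0695 -0.0286]
85 -1 [0.5401 0.079  0.3345] [-0.0495  0.0721 -0.0318]
70 -1 [0.5451 0.079  0.3371] [-0.0587  0.0757 -0.0373]
55 -1 [0.5492 0.0769 0.3398] [-0.0679  0.0746 -0.0426]
40 -1 [0.5525 0.0735 0.3423] [-0.0764  0.0707 -0.0476]
25 -1 [0.5557 0.0694 0.3449] [-0.0854  0.0652 -0.0529]
10 -1 [0.557  0.0642 0.3466] [-0.0913  0.0564 -0.0564]
0 -1 [0.557  0.0606 0.3474] [-0.0941  0.0497 -0.058 ]
-15 -1 [0.5561 0.0551 0.348 ] [-0.0962  0.0388 -0.0592]
```

Call:
move_arm(
  increments=[
    {"delta_pos": [-0.018, -0.004, -0.013], "yaw": 0, "hand": 0},
    {"delta_pos": [-0.023, -0.004, -0.016], "yaw": 0, "hand": 0},
    {"delta_pos": [-0.027, 0.004, -0.019], "yaw": 0, "hand": 0},
    {"delta_pos": [-0.032, 0.01, -0.021], "yaw": 0, "hand": 0},
    {"delta_pos": [-0.037, 0.016, -0.025], "yaw": 0, "hand": 0},
    {"delta_pos": [-0.04, 0.018, -0.027], "yaw": 0, "hand": 0},
    {"delta_pos": [-0.043, 0.019, -0.028], "yaw": 0, "hand": 0},
    {"delta_pos": [-0.043, 0.019, -0.028], "yaw": 0, "hand": 0},
  ],
)

```text
clock: 2.58
position: [0.529, 0.0546, 0.3365]
eef_rot: [[-0.934, 0.358, -0.002], [0.358, 0.934, 0.002], [0.002, 0.001, -1.0]]
force: [-5.6, 1.6, 2.2]
grip_width: -0.003
gripper_force: 2.6
```

```bash
python3 - <<'E'
from h import *
from plant import env
o=env.get_obs()
print(o["position"],o["force"],o["moment"])
a=env.capture("side");b=env.capture("wrist");np.savez("w2.npz",**b)
cv2.imwrite("pics/s2.png",np.hstack([cv2.resize(a["image"][110:250,200:340],(420,420)),b["image"][:,90:470]]))
E
```

```text
[0.52903639 0.05456115 0.33645397] [-5.63562715  1.6046763   2.17930215] [0.29094704 0.82539077 0.03101548]
```

View pics/s2.png

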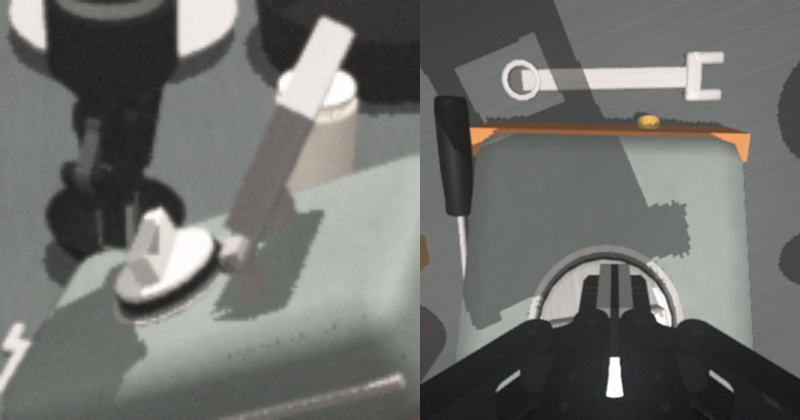

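The side crop shows the bar turned to roughly φ 100° by the fingers at (120,230), so it is moving as planned. Next I'll back off, slide left and push with the right-hand corner.

Call:
move_arm(
  increments=[
    {"delta_pos": [0.014, 0, 0], "yaw": 0, "hand": 0},
    {"delta_pos": [0.014, 0.05, 0.006], "yaw": 0, "hand": 0},
    {"delta_pos": [0.014, 0.05, 0.006], "yaw": 0, "hand": 0},
    {"delta_pos": [0.004, 0.052, 0.006], "yaw": 0, "hand": 0},
    {"delta_pos": [0.0, 0.052, 0.005], "yaw": 0, "hand": 0},
    {"delta_pos": [0.0, 0.052, 0.005], "yaw": 0, "hand": 0},
  ],
)

```text
clock: 3.18
position: [0.5387, 0.0784, 0.3343]
eef_rot: [[-0.934, 0.358, 0.001], [0.358, 0.934, 0.001], [-0.0, 0.001, -1.0]]
force: [-2.0, 3.5, 0.8]
grip_width: -0.001
gripper_force: 1.4
```

Call:
move_arm(
  increments=[
    {"delta_pos": [-0.003, 0.0, -0.001], "yaw": 0, "hand": 0},
    {"delta_pos": [-0.006, 0.001, -0.003], "yaw": 0, "hand": 0},
    {"delta_pos": [-0.006, 0.001, -0.003], "yaw": 0, "hand": 0},
  ],
)

```text
clock: 3.43
position: [0.5416, 0.0775, 0.3355]
eef_rot: [[-0.934, 0.358, 0.001], [0.358, 0.934, -0.0], [-0.001, 0.0, -1.0]]
force: [-1.8, 0.9, 1.1]
grip_width: 0.003
gripper_force: 1.3
```

```bash
python3 - <<'E'
from h import *
from plant import env
o=env.get_obs()
P=np.array(o["position"]);f=np.array(o["force"])
print(P,"force uphill/left/up",f@X,f@Y,f[2],"corner neck",(NR.T@(P-NO+(11*X-14.5*Y+(14-173)*Z)/1000)*1000).round(1))
a=env.capture("side");np.savez("s3.npz",**a)
cv2.imwrite("pics/s3.png",cv2.resize(a["image"][150:240,220:310],(540,540),interpolation=cv2.INTER_CUBIC))
E
```

```text
[0.54161299 0.07748836 0.3355443 ] force uphill/left/up -1.9603215425947516 0.20026541895313554 1.0936835244524956 corner neck [-3.7 17.8 38. ]
```

View pics/s3.png

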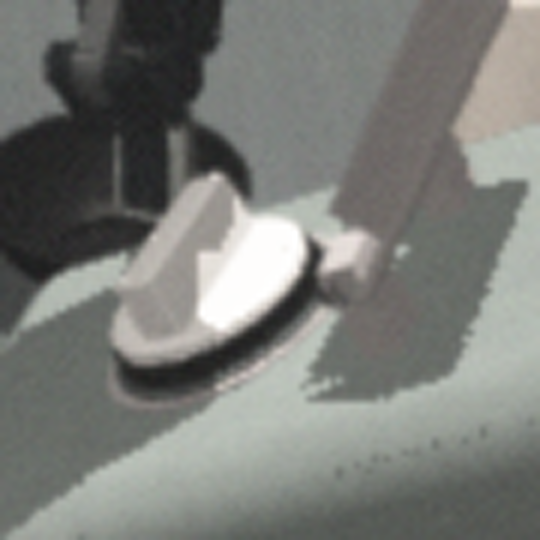

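The bar is now near φ 80° with the fingers behind its far end, and the push takes about 2 N, as expected for the running torque. I'll go on in small steps and read the force after each.

Call:
move_arm(
  increments=[
    {"delta_pos": [-0.004, 0.001, -0.002], "yaw": 0, "hand": 0},
    {"delta_pos": [-0.004, 0.001, -0.002], "yaw": 0, "hand": 0},
  ],
)

```text
clock: 3.65
position: [0.5436, 0.0772, 0.3364]
eef_rot: [[-0.934, 0.358, 0.0], [0.358, 0.934, -0.001], [-0.001, -0.0, -1.0]]
force: [-0.8, 1.6, 1.4]
grip_width: -0.002
gripper_force: 1.1
```

Call:
move_arm(
  increments=[
    {"delta_pos": [-0.004, 0.001, -0.002], "yaw": 0, "hand": 0},
    {"delta_pos": [-0.004, 0.001, -0.002], "yaw": 0, "hand": 0},
  ],
)

```text
clock: 3.82
position: [0.5457, 0.0769, 0.3373]
eef_rot: [[-0.934, 0.358, 0.0], [0.358, 0.934, -0.001], [-0.0, -0.001, -1.0]]
force: [-1.6, -0.1, 1.1]
grip_width: -0.0
gripper_force: 0.9
```

Call:
move_arm(
  increments=[
    {"delta_pos": [-0.004, 0.0, -0.003], "yaw": 0, "hand": 0},
    {"delta_pos": [-0.004, 0.0, -0.003], "yaw": 0, "hand": 0},
  ],
)

```text
clock: 3.98
position: [0.5476, 0.0762, 0.3388]
eef_rot: [[-0.934, 0.358, 0.0], [0.358, 0.934, -0.001], [-0.001, -0.001, -1.0]]
force: [-0.8, -0.0, 0.9]
grip_width: 0.001
gripper_force: 0.6
```

Call:
move_arm(
  increments=[
    {"delta_pos": [-0.004, 0.0, -0.002], "yaw": 0, "hand": 0},
    {"delta_pos": [-0.004, 0.0, -0.002], "yaw": 0, "hand": 0},
  ],
)

```text
clock: 4.15
position: [0.5494, 0.0756, 0.3397]
eef_rot: [[-0.934, 0.358, 0.0], [0.358, 0.934, -0.0], [-0.0, -0.0, -1.0]]
force: [-1.0, 0.3, -1.1]
grip_width: 0.002
gripper_force: 0.6
```

```bash
cat >> h.py <<'E'
def report(env):
    from scipy.optimize import brentq
    o=env.get_obs();P=np.array(o["position"]);f=np.array(o["force"])
    c=NR.T@(P-NO+(11*X-14.5*Y+(14-173)*Z)/1000)*1000
    a=np.arctan2(c[1],c[0]);ph=a-np.arcsin(7.5/np.hypot(c[0],c[1]))
    s,k=np.sin(ph),np.cos(ph);push=f@(NR@np.array([-s,k,0]))
    print("t",o["clock"],"corner",c.round(1),"phi~",np.degrees(ph).round(1),"f neck",(NR.T@f).round(1),"push",push.round(1),"torque",(push*np.hypot(c[0],c[1])*np.cos(a-ph)/1000).round(3))
    return o
E
python3 -c "
from h import *
from plant import env
report(env)"
```

```text
t 4.15 corner [ 5.4 18.8 37.6] phi~ 51.5 f neck [-1.5 -0.  -0.4] push 1.1 torque 0.02
```

Call:
move_arm(
  increments=[
    {"delta_pos": [-0.003, -0.002, -0.002], "yaw": 0, "hand": 0},
    {"delta_pos": [-0.003, -0.002, -0.002], "yaw": 0, "hand": 0},
  ],
)

```text
clock: 4.32
position: [0.5505, 0.0743, 0.3409]
eef_rot: [[-0.934, 0.358, 0.001], [0.358, 0.934, 0.0], [-0.001, 0.001, -1.0]]
force: [-0.5, 1.2, -0.9]
grip_width: 0.001
gripper_force: 0.7
```

Call:
move_arm(
  increments=[
    {"delta_pos": [-0.003, -0.002, -0.002], "yaw": 0, "hand": 0},
    {"delta_pos": [-0.003, -0.002, -0.002], "yaw": 0, "hand": 0},
  ],
)

```text
clock: 4.48
position: [0.5512, 0.0731, 0.3414]
eef_rot: [[-0.934, 0.358, -0.001], [0.358, 0.934, 0.002], [0.001, 0.001, -1.0]]
force: [-2.2, 2.5, -2.0]
grip_width: 0.004
gripper_force: 1.9
```

Call:
move_arm(
  increments=[
    {"delta_pos": [-0.003, -0.002, -0.002], "yaw": 0, "hand": 0},
    {"delta_pos": [-0.003, -0.002, -0.002], "yaw": 0, "hand": 0},
  ],
)

```text
clock: 4.65
position: [0.5519, 0.0721, 0.3419]
eef_rot: [[-0.934, 0.358, -0.002], [0.358, 0.934, 0.003], [0.003, 0.002, -1.0]]
force: [-2.8, 7.0, -2.0]
grip_width: 0.001
gripper_force: 3.3
```

Call:
move_arm(
  increments=[
    {"delta_pos": [-0.003, -0.002, -0.001], "yaw": 0, "hand": 0},
    {"delta_pos": [-0.003, -0.002, -0.001], "yaw": 0, "hand": 0},
  ],
)

```text
clock: 4.82
position: [0.5527, 0.0713, 0.3421]
eef_rot: [[-0.934, 0.358, -0.004], [0.358, 0.934, 0.005], [0.005, 0.003, -1.0]]
force: [-3.6, 9.9, -2.6]
grip_width: -0.002
gripper_force: 4.8
```

```bash
python3 -c "
from h import *
from plant import env
report(env)"
```

```text
t 4.8167 corner [10.5 15.9 37.4] phi~ 33.4 f neck [-7.2  7.9  1.2] push 10.6 torque 0.185
```

The force climbs from about 1 to 10 N past φ≈42°, so the cap is home and the ratchet is winding. I'll use finer steps until the force drops at the click.

Call:
move_arm(
  increments=[
    {"delta_pos": [-0.001, -0.003, -0.001], "yaw": 0, "hand": 0},
    {"delta_pos": [-0.001, -0.003, -0.001], "yaw": 0, "hand": 0},
  ],
)

```text
clock: 4.98
position: [0.5526, 0.0702, 0.3425]
eef_rot: [[-0.934, 0.358, -0.003], [0.358, 0.934, 0.007], [0.006, 0.005, -1.0]]
force: [-2.8, 13.0, -3.4]
grip_width: 0.002
gripper_force: 5.6
```

Call:
move_arm(
  increments=[
    {"delta_pos": [-0.001, -0.003, -0.001], "yaw": 0, "hand": 0},
    {"delta_pos": [-0.001, -0.003, -0.001], "yaw": 0, "hand": 0},
  ],
)

```text
clock: 5.15
position: [0.5525, 0.0692, 0.3429]
eef_rot: [[-0.934, 0.358, -0.003], [0.358, 0.934, 0.009], [0.006, 0.007, -1.0]]
force: [-1.7, 16.0, -4.6]
grip_width: 0.003
gripper_force: 6.5
```

```bash
python3 -c "
from h import *
from plant import env
report(env)"
```

```text
t 5.15 corner [11.4 13.9 37.8] phi~ 26.0 f neck [-8.6 14.4 -0.3] push 16.7 torque 0.273
```

Call:
move_arm(
  increments=[
    {"delta_pos": [-0.001, -0.002, -0.001], "yaw": 0, "hand": 0},
    {"delta_pos": [-0.001, -0.002, -0.001], "yaw": 0, "hand": 0},
  ],
)

```text
clock: 5.32
position: [0.5526, 0.0684, 0.3433]
eef_rot: [[-0.934, 0.358, -0.003], [0.358, 0.934, 0.01], [0.006, 0.008, -1.0]]
force: [-1.9, 16.7, -3.6]
grip_width: -0.002
gripper_force: 7.1
```

Call:
move_arm(
  increments=[
    {"delta_pos": [-0.001, -0.002, -0.001], "yaw": 0, "hand": 0},
    {"delta_pos": [-0.001, -0.002, -0.001], "yaw": 0, "hand": 0},
  ],
)

```text
clock: 5.48
position: [0.5527, 0.0675, 0.3438]
eef_rot: [[-0.934, 0.357, -0.003], [0.357, 0.934, 0.01], [0.006, 0.009, -1.0]]
force: [-1.5, 17.4, -3.9]
grip_width: -0.001
gripper_force: 7.2
```

```bash
python3 -c "
from h import *
from plant import env
report(env)"
```

```text
t 5.4833 corner [12.5 12.4 38.1] phi~ 19.6 f neck [-8.6 15.7  0.4] push 17.7 torque 0.283
```

Call:
move_arm(
  increments=[
    {"delta_pos": [-0.001, -0.002, -0.001], "yaw": 0, "hand": 0},
    {"delta_pos": [-0.001, -0.002, -0.001], "yaw": 0, "hand": 0},
  ],
)

```text
clock: 5.65
position: [0.5534, 0.066, 0.3452]
eef_rot: [[-0.934, 0.357, 0.0], [0.357, 0.934, 0.008], [0.003, 0.007, -1.0]]
force: [1.0, 9.8, 0.5]
grip_width: -0.001
gripper_force: 3.7
```

Call:
move_arm(
  increments=[
    {"delta_pos": [-0.001, -0.002, -0.001], "yaw": 0, "hand": 0},
    {"delta_pos": [-0.001, -0.002, -0.001], "yaw": 0, "hand": 0},
  ],
)

```text
clock: 5.82
position: [0.554, 0.064, 0.3466]
eef_rot: [[-0.934, 0.357, 0.002], [0.357, 0.934, 0.006], [-0.0, 0.006, -1.0]]
force: [0.3, 9.7, -1.5]
grip_width: 0.0
gripper_force: 4.5
```

```bash
sed -i 's|c=NR.T@(P-NO+(11\*X-14.5\*Y+(14-173)\*Z)/1000)\*1000|c=NR.T@(P-NO+np.array(o["eef_rot"])@np.array([-11,-14.5,159])/1000)*1000|' h.py; python3 -c "
from h import *
from plant import env
report(env)
a=env.capture('side')
cv2.imwrite('pics/s4.png',cv2.resize(a['image'][150:240,220:310],(540,540),interpolation=cv2.INTER_CUBIC))"
```

```text
t 5.8167 corner [16.1 10.6 39.3] phi~ 10.4 f neck [-3.6  9.2  0.3] push 9.7 torque 0.172
```

View pics/s4.png

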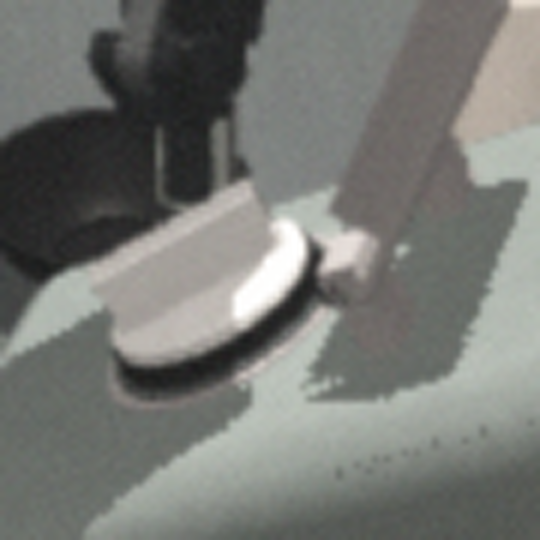

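```bash
python3 - <<'E'
from h import *
from plant import env
L=[(4.15,.5494,.0756,.3397,0,0),(4.32,.5505,.0743,.3409,.001,0),(4.48,.5512,.0731,.3414,-.001,.002),(4.65,.5519,.0721,.3419,-.002,.003),(4.82,.5527,.0713,.3421,-.004,.005),(4.98,.5526,.0702,.3425,-.003,.007),(5.15,.5525,.0692,.3429,-.003,.009),(5.32,.5526,.0684,.3433,-.003,.010),(5.48,.5527,.0675,.3438,-.003,.010),(5.65,.5534,.066,.3452,0,.008),(5.82,.554,.064,.3466,.002,.006)]
for t,x,y,z,a,b in L:
    c=NR.T@(np.array([x,y,z])-NO+(11*X-14.5*Y-159*Z)/1000+.159*np.array([a,b,0]))*1000
    al=np.arctan2(c[1],c[0]);print(t,c.round(1),np.degrees(al-np.arcsin(7.5/np.hypot(c[0],c[1]))).round(1))
def barphi(c):
    W=cloud(c).reshape(-1,3);L=(W-NO)@NR*1000;I=c["image"].reshape(-1,3)
    m=(L[:,2]>34)&(L[:,2]<42)&(np.hypot(L[:,0],L[:,1])<34)&(I.min(1)>95)
    B=L[m];v=np.linalg.svd(B[:,:2]-B[:,:2].mean(0),full_matrices=False)[2][0]
    r=cv2.minAreaRect(B[:,:2].astype(np.float32))
    print("bar",m.sum(),"phi",np.degrees(np.arctan2(v[1],v[0])).round(1),B.mean(0).round(1),np.round(r[1],1),round(r[2],1))
for f in ("side0.npz","s3.npz"): barphi(dict(np.load(f)))
a=env.capture("side");np.savez("s5.npz",**a);barphi(a)
b=env.capture("scene");np.savez("c5.npz",**b);barphi(b)
E
```

```text
4.15 [ 5.3 18.8 37.6] 51.6
4.32 [ 7.3 18.  37.8] 45.2
4.48 [ 8.2 17.3 37.9] 41.7
4.65 [ 9.1 16.7 37.9] 38.3
4.82 [ 9.7 16.5 37.8] 36.3
4.98 [10.2 15.8 38. ] 33.5
5.15 [10.6 15.1 38.2] 30.9
5.32 [11.  14.5 38.4] 28.5
5.48 [11.7 13.7 38.7] 25.0
5.65 [13.9 12.4 39. ] 18.1
5.82 [16.  10.6 39.4] 10.5
bar 130 phi -42.6 [ 2.8 -3.5 38.5] [15.3 61.1] 47.0
bar 152 phi -96.0 [ 1.  -1.3 38. ] [59.4 20.1] 89.4
bar 170 phi -148.6 [ 1.2 -0.4 37.4] [57.  28.1] 25.4
bar 96 phi 33.8 [ 6.1  1.3 36.9] [56.7 15.1] 28.3
```

The force peaked near 18 N and then fell, and vision puts the bar at about 28°. To tell "clicked" from "still wound", I'll back the fingers off and see whether the bar stays.

Call:
move_arm(
  increments=[
    {"delta_pos": [0.004, 0.01, 0], "yaw": 0, "hand": 0},
    {"delta_pos": [0.01, 0.03, 0], "yaw": 0, "hand": 0},
    {"delta_pos": [0.01, 0.03, 0], "yaw": 0, "hand": 0},
  ],
)

```text
clock: 6.22
position: [0.5547, 0.079, 0.3467]
eef_rot: [[-0.934, 0.357, 0.002], [0.357, 0.934, -0.001], [-0.002, 0.0, -1.0]]
force: [0.9, -0.0, 0.3]
grip_width: -0.001
gripper_force: 0.0
```

```bash
cat >> h.py <<'E'
def barphi(c):
    W=cloud(c).reshape(-1,3);L=(W-NO)@NR*1000;I=c["image"].reshape(-1,3)
    m=(L[:,2]>34.5)&(L[:,2]<41)&(np.hypot(L[:,0],L[:,1])<32)&(I.min(1)>95)
    B=L[m];r=cv2.minAreaRect(B[:,:2].astype(np.float32));k=cv2.boxPoints(r)
    e=max((k[1]-k[0],k[2]-k[1]),key=np.linalg.norm)
    v=np.linalg.svd(B[:,:2]-B[:,:2].mean(0),full_matrices=False)[2][0]
    print("bar",m.sum(),"phi rect",(np.degrees(np.arctan2(e[1],e[0]))%180).round(1),"pca",(np.degrees(np.arctan2(v[1],v[0]))%180).round(1),np.round(r[1],1))
E
python3 - <<'E'
from h import *
from plant import env
o=env.get_obs();print(o["clock"],o["force"])
for n in ("side","scene"):
    a=env.capture(n);np.savez(n+"6.npz",**a);barphi(a)
for f in ("side0","scene0","s3","s5","c5"): barphi(dict(np.load(f+".npz")))
E
```

```text
6.2167 [ 0.94612846 -0.00119223  0.327686  ]
bar 152 phi rect 30.2 pca 32.3 [56.8 36.8]
bar 123 phi rect 31.4 pca 29.8 [56.9 16.4]
bar 126 phi rect 137.0 pca 137.7 [15.3 61.1]
bar 132 phi rect 136.6 pca 136.5 [15.6 59.1]
bar 147 phi rect 89.4 pca 83.9 [59.4 20.1]
bar 152 phi rect 25.4 pca 30.4 [57.  27.7]
bar 91 phi rect 28.3 pca 33.3 [56.7 15.1]
```

The bar stayed put at φ≈30°. That is about 0.5 rad past where the force began to climb (≈58°), and the peak torque was about 0.28 N m, so it has clicked exactly once. Now I'll plan the flap, which means lifting, going over it and pulling it from behind.

```bash
cat >> h.py <<'E'
H=neck([68,0,30])
def flap_tcp(deg,s=85,press=0):
    "TCP whose tip rests on the flap's outer face; deg = elevation of the flap from uphill (open ~78, shut 210)"
    t=np.radians(deg);p=s*np.array([np.cos(t),np.sin(t)])+15*np.array([np.sin(t),-np.cos(t)])
    c=p[0]+9*np.clip((180-deg)/15,-1,1)
    z=p[1] if deg<95 else p[1]+max(np.tan(t)*(c+9-p[0]),np.tan(t)*(c-9-p[0]))
    return H+(c*X+(z-press+173)*Z)/1000
E
python3 - <<'E'
from h import *
from plant import env
o=env.get_obs();P=np.array(o["position"])
for n in ("side6","scene6"):
    L=(cloud(dict(np.load(n+".npz"))).reshape(-1,3)-NO)@NR*1000
    f=(L[:,0]>75)&(L[:,0]<200)&(L[:,2]>45)&(abs(L[:,1])<60)
    F=L[f];W=(F/1000@NR.T)+NO;print(n,"flap top z",np.percentile(W[:,2],[50,99]).round(3),"x_h range",np.percentile((W-NO)@X,[1,50,99]).round(3),"y",np.percentile(F[:,1],[1,99]))
a=P.copy();a[2]=.535
b=NO+.125*X;b[2]=.535
d=b.copy();d[2]=.463
print(P,shift(o,a),shift(o,b),shift(o,d))
for g in (78,90,100,110): print(g,flap_tcp(g).round(4),((flap_tcp(g)-NO)@X).round(4))
E
```

```text
side6 flap top z [0.451 0.518] x_h range [-0.106 -0.018  0.09 ] y [-58.31096815  54.98542707]
scene6 flap top z [0.484 0.536] x_h range [-0.136 -0.028  0.091] y [-56.82674158  58.86079573]
[0.55458121 0.07828215 0.34655323] [-4.000e-04 -2.000e-04 -3.769e-01] [-0.293  -0.0759 -0.3765] [-0.2928 -0.0758 -0.2325]
78 [0.6406 0.005  0.4585] 0.0852
90 [0.6244 0.0112 0.4635] 0.0679
100 [0.6104 0.0165 0.4648] 0.0529
110 [0.5964 0.0219 0.4635] 0.0379
```

Call:
move_arm(
  increments=[
    {"delta_pos": [0, 0, -0.377], "yaw": 0, "hand": 0},
    {"delta_pos": [0, 0, -0.377], "yaw": 0, "hand": 0},
    {"delta_pos": [0, 0, -0.377], "yaw": 0, "hand": 0},
    {"delta_pos": [0, 0, -0.377], "yaw": 0, "hand": 0},
    {"delta_pos": [0, 0, -0.377], "yaw": 0, "hand": 0},
    {"delta_pos": [0, 0, -0.377], "yaw": 0, "hand": 0},
  ],
)

```text
clock: 6.82
position: [0.5544, 0.0777, 0.5433]
eef_rot: [[-0.933, 0.358, 0.013], [0.358, 0.934, -0.0], [-0.013, 0.005, -1.0]]
force: [0.6, 0.1, 0.9]
grip_width: 0.003
gripper_force: 0.0
```

Call:
move_arm(
  increments=[
    {"delta_pos": [-0.293, -0.076, 0], "yaw": 0, "hand": 0},
    {"delta_pos": [-0.293, -0.076, 0], "yaw": 0, "hand": 0},
    {"delta_pos": [-0.293, -0.076, 0], "yaw": 0, "hand": 0},
    {"delta_pos": [-0.293, -0.076, 0], "yaw": 0, "hand": 0},
    {"delta_pos": [-0.293, -0.076, 0.07], "yaw": 0, "hand": 0},
    {"delta_pos": [-0.293, -0.076, 0.144], "yaw": 0, "hand": 0},
    {"delta_pos": [-0.293, -0.076, 0.144], "yaw": 0, "hand": 0},
    {"delta_pos": [-0.293, -0.076, 0.144], "yaw": 0, "hand": 0},
  ],
)

```text
clock: 7.48
position: [0.6772, -0.0102, 0.4586]
eef_rot: [[-0.934, 0.358, -0.008], [0.358, 0.934, 0.0], [0.007, -0.002, -1.0]]
force: [-0.6, 0.0, -0.1]
grip_width: -0.002
gripper_force: 0.0
```

```bash
python3 - <<'E'
from h import *
from plant import env
o=env.get_obs();print(o["clock"],o["position"],o["force"],"x_h",(o["position"]-NO)@X)
print(0,shift(o,NO*[1,1,0]+.125*X+.463*Z))
for g in list(range(80,211,5)): print(g,shift(o,flap_tcp(g)))
a=env.capture("side");s=env.capture("scene");barphi(s);barphi(a)
cv2.imwrite("pics/s7.png",cv2.resize(a["image"][60:260,180:380],(500,500)))
E
```

```text
7.4833 [ 0.6772369  -0.0101875   0.45856263] [-0.58830157  0.01287966 -0.06577692] x_h 0.12488942796033656
0 [-0.0002  0.002  -0.0089]
80 [ 0.0849  0.002  -0.0014]
85 [ 0.0993  0.002  -0.0059]
90 [ 0.1141  0.002  -0.009 ]
95 [ 0.129   0.002  -0.0109]
100 [ 0.1441  0.002  -0.0114]
105 [ 0.1591  0.002  -0.0106]
110 [ 0.174   0.002  -0.0086]
115 [ 0.1887  0.002  -0.0052]
120 [ 0.203   0.002  -0.0006]
125 [0.2169 0.002  0.0053]
130 [0.2302 0.002  0.0123]
135 [0.2429 0.0021 0.0205]
140 [0.2547 0.0021 0.0298]
145 [0.2658 0.0021 0.04  ]
150 [0.2759 0.0021 0.0512]
155 [0.2849 0.0022 0.0632]
160 [0.2929 0.0022 0.076 ]
165 [0.2998 0.0022 0.0894]
170 [0.3115 0.0023 0.1023]
175 [0.3219 0.0023 0.1168]
180 [0.331  0.0023 0.1326]
185 [0.3389 0.0024 0.1465]
190 [0.3455 0.0024 0.1616]
195 [0.3507 0.0025 0.1778]
200 [0.3486 0.0025 0.1927]
205 [0.3452 0.0025 0.2073]
210 [0.3406 0.0026 0.2217]h.py:37: RuntimeWarning: Mean of empty slice.
  v=np.linalg.svd(B[:,:2]-B[:,:2].mean(0),full_matrices=False)[2][0]
  ret = um.true_divide(
Traceback (most recent call last):
  File "h.py", line 37, in barphi
    v=np.linalg.svd(B[:,:2]-B[:,:2].mean(0),full_matrices=False)[2][0]
      ~~~~~~~~~~~~~~~~~~~~~~~~~~~~~~~~~~~~~~~~~~~~~~~~~~~~~~~~~~~~~^^^
IndexError: index 0 is out of bounds for axis 0 with size 0
```

Call:
move_arm(
  increments=[
    {"delta_pos": [0.04, 0.002, 0.005], "yaw": 0, "hand": 0},
    {"delta_pos": [0.07, 0.002, 0.005], "yaw": 0, "hand": 0},
    {"delta_pos": [0.085, 0.002, 0.003], "yaw": 0, "hand": 0},
    {"delta_pos": [0.1, 0.002, 0.001], "yaw": 0, "hand": 0},
    {"delta_pos": [0.115, 0.002, -0.001], "yaw": 0, "hand": 0},
    {"delta_pos": [0.13, 0.002, -0.003], "yaw": 0, "hand": 0},
    {"delta_pos": [0.145, 0.002, -0.003], "yaw": 0, "hand": 0},
    {"delta_pos": [0.145, 0.002, -0.003], "yaw": 0, "hand": 0},
  ],
)

```text
clock: 8.25
position: [0.6093, 0.0175, 0.4647]
eef_rot: [[-0.934, 0.357, 0.0], [0.357, 0.934, 0.0], [-0.0, 0.0, -1.0]]
force: [-0.9, -0.1, -0.3]
grip_width: 0.004
gripper_force: 0.0
```

```bash
python3 - <<'E'
from h import *
from plant import env
o=env.get_obs();print(o["clock"],o["position"],o["force"],"x_h",(o["position"]-NO)@X)
for g in list(range(100,211,5)): print(g,shift(o,flap_tcp(g)))
a=env.capture("side")
cv2.imwrite("pics/s7.png",cv2.resize(a["image"][60:260,180:380],(500,500)))
E
```

```text
8.25 [0.6093146  0.01751651 0.4647415 ] [-0.88914434 -0.10945065 -0.25408902] x_h 0.051550266549480694
100 [-0.0027 -0.0011 -0.0001]
105 [ 0.0123 -0.001   0.0005]
110 [ 0.0273 -0.001   0.0025]
115 [ 0.042  -0.001   0.0058]
120 [ 0.0563 -0.001   0.0103]
125 [ 0.0703 -0.001   0.0161]
130 [ 0.0836 -0.001   0.023 ]
135 [ 0.0963 -0.001   0.0311]
140 [ 0.1083 -0.001   0.0403]
145 [ 0.1194 -0.0009  0.0504]
150 [ 0.1295 -0.0009  0.0615]
155 [ 0.1387 -0.0009  0.0735]
160 [ 0.1468 -0.0009  0.0862]
165 [ 0.1538 -0.0009  0.0995]
170 [ 0.1655 -0.0009  0.1124]
175 [ 0.1761 -0.0009  0.1268]
180 [ 0.1853 -0.0009  0.1425]
185 [ 0.1933 -0.0009  0.1564]
190 [ 0.1999 -0.0009  0.1714]
195 [ 0.2053 -0.0009  0.1875]
200 [ 0.2033 -0.0009  0.2025]
205 [ 0.2001 -0.0009  0.2172]
210 [ 0.1955 -0.0009  0.2315]
```

View pics/s7.png

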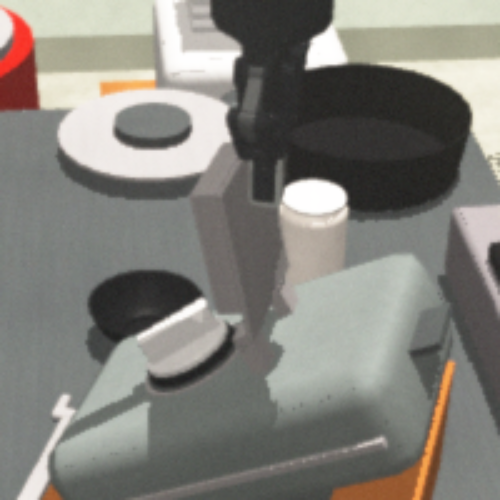

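The flap is now just past vertical, spanning about (195,190) to (255,330), with the fingertips behind it at (265,190). The force is low. I'll carry it on over the arc.

Call:
move_arm(
  increments=[
    {"delta_pos": [0.013, 0, 0.001], "yaw": 0, "hand": 0},
    {"delta_pos": [0.028, 0, 0.003], "yaw": 0, "hand": 0},
    {"delta_pos": [0.042, 0, 0.006], "yaw": 0, "hand": 0},
    {"delta_pos": [0.056, 0, 0.01], "yaw": 0, "hand": 0},
    {"delta_pos": [0.07, 0, 0.016], "yaw": 0, "hand": 0},
    {"delta_pos": [0.084, 0, 0.023], "yaw": 0, "hand": 0},
    {"delta_pos": [0.096, 0, 0.031], "yaw": 0, "hand": 0},
    {"delta_pos": [0.108, 0, 0.04], "yaw": 0, "hand": 0},
  ],
)

```text
clock: 8.97
position: [0.5591, 0.0367, 0.4439]
eef_rot: [[-0.934, 0.358, 0.0], [0.358, 0.934, 0.0], [-0.0, 0.0, -1.0]]
force: [0.5, 0.4, 0.9]
grip_width: 0.005
gripper_force: 0.4
```

Call:
move_arm(
  increments=[
    {"delta_pos": [0.011, 0, 0.01], "yaw": 0, "hand": 0},
    {"delta_pos": [0.021, 0, 0.021], "yaw": 0, "hand": 0},
    {"delta_pos": [0.03, 0, 0.033], "yaw": 0, "hand": 0},
    {"delta_pos": [0.038, 0, 0.046], "yaw": 0, "hand": 0},
    {"delta_pos": [0.046, 0, 0.06], "yaw": 0, "hand": 0},
    {"delta_pos": [0.057, 0, 0.072], "yaw": 0, "hand": 0},
    {"delta_pos": [0.068, 0, 0.087], "yaw": 0, "hand": 0},
    {"delta_pos": [0.077, 0, 0.102], "yaw": 0, "hand": 0},
  ],
)

```text
clock: 9.63
position: [0.5233, 0.0503, 0.3924]
eef_rot: [[-0.934, 0.358, -0.0], [0.358, 0.934, -0.0], [0.0, -0.0, -1.0]]
force: [0.8, -0.6, 1.1]
grip_width: -0.003
gripper_force: 0.3
```

```bash
python3 - <<'E'
from h import *
from plant import env
o=env.get_obs();print(o["clock"],o["position"],o["force"],"x_h",(o["position"]-NO)@X)
for g in list(range(175,211,5)): print(g,shift(o,flap_tcp(g)))
E
```

```text
9.6333 [0.52333359 0.05032903 0.39239638] [ 0.79969389 -0.57414505  1.07253622] x_h -0.0404788748417387
175 [-0.008  -0.0007 -0.0179]
180 [ 0.0013 -0.0007 -0.0022]
185 [ 0.0092 -0.0007  0.0117]
190 [ 0.0159 -0.0007  0.0268]
195 [ 0.0212 -0.0007  0.0429]
200 [ 0.0193 -0.0007  0.0578]
205 [ 0.016  -0.0007  0.0725]
210 [ 0.0115 -0.0007  0.0869]
```

Call:
move_arm(
  increments=[
    {"delta_pos": [0.009, 0, 0.012], "yaw": 0, "hand": 0},
    {"delta_pos": [0.016, 0, 0.027], "yaw": 0, "hand": 0},
    {"delta_pos": [0.021, 0, 0.043], "yaw": 0, "hand": 0},
    {"delta_pos": [0.02, 0, 0.058], "yaw": 0, "hand": 0},
    {"delta_pos": [0.016, 0, 0.072], "yaw": 0, "hand": 0},
    {"delta_pos": [0.014, 0, 0.08], "yaw": 0, "hand": 0},
    {"delta_pos": [0.014, 0, 0.08], "yaw": 0, "hand": 0},
  ],
)

```text
clock: 10.22
position: [0.5173, 0.0526, 0.3517]
eef_rot: [[-0.934, 0.358, -0.002], [0.358, 0.934, -0.0], [0.002, -0.001, -1.0]]
force: [0.0, 0.1, 0.2]
grip_width: -0.003
gripper_force: 0.0
```

Call:
move_arm(
  increments=[
    {"delta_pos": [0, 0, 0.005], "yaw": 0, "hand": 0},
    {"delta_pos": [0, 0, 0.005], "yaw": 0, "hand": 0},
  ],
)

```text
clock: 10.38
position: [0.5175, 0.0526, 0.3506]
eef_rot: [[-0.934, 0.358, -0.0], [0.358, 0.934, -0.0], [0.0, -0.0, -1.0]]
force: [0.2, 0.2, 0.1]
grip_width: -0.0
gripper_force: 0.0
```

```bash
python3 - <<'E'
from h import *
from plant import env
o=env.get_obs();print(o["clock"],o["position"],o["force"],"to shut",shift(o,flap_tcp(210)))
a=env.capture("side")
cv2.imwrite("pics/s8.png",cv2.resize(a["image"][60:260,180:380],(500,500)))
E
```

```text
10.3833 [0.51750654 0.05260175 0.35055924] [0.20854665 0.16291264 0.11528019] to shut [-0.001  -0.0008  0.0032]
```

View pics/s8.png

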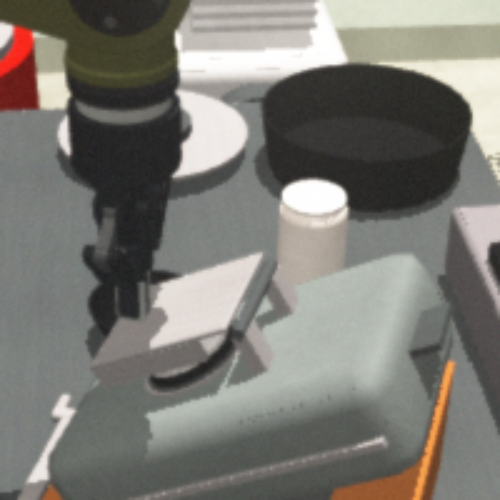

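The flap lies almost shut over the cap, its plate spanning about (95,365) to (270,260). I'll press the lip down until it stops.

Call:
move_arm(
  increments=[
    {"delta_pos": [0, 0, 0.004], "yaw": 0, "hand": 0},
    {"delta_pos": [0, 0, 0.004], "yaw": 0, "hand": 0},
  ],
)

```text
clock: 10.6
position: [0.5174, 0.0527, 0.3488]
eef_rot: [[-0.934, 0.358, 0.0], [0.358, 0.934, 0.0], [-0.0, 0.0, -1.0]]
force: [0.5, -0.7, 0.5]
grip_width: -0.0
gripper_force: 0.1
```

Call:
move_arm(
  increments=[
    {"delta_pos": [0, 0, 0.004], "yaw": 0, "hand": 0},
    {"delta_pos": [0, 0, 0.004], "yaw": 0, "hand": 0},
  ],
)

```text
clock: 10.77
position: [0.5176, 0.0527, 0.348]
eef_rot: [[-0.934, 0.358, 0.001], [0.358, 0.934, -0.0], [-0.001, 0.0, -1.0]]
force: [-1.9, -0.0, 4.5]
grip_width: -0.0
gripper_force: 2.0
```

Call:
move_arm(
  increments=[
    {"delta_pos": [0, 0, 0.004], "yaw": 0, "hand": 0},
    {"delta_pos": [0, 0, 0.004], "yaw": 0, "hand": 0},
  ],
)

```text
clock: 10.93
position: [0.5177, 0.0527, 0.3477]
eef_rot: [[-0.934, 0.358, 0.001], [0.358, 0.934, -0.0], [-0.001, 0.0, -1.0]]
force: [-6.3, -1.1, 11.1]
grip_width: -0.0
gripper_force: 6.1
```

The flap meets a firm stop at the expected shut height, pressing with about 11 N. I'll lift away and check.

Call:
move_arm(
  increments=[
    {"delta_pos": [0, 0, -0.08], "yaw": 0, "hand": 0},
    {"delta_pos": [0.1, 0, -0.16], "yaw": 0, "hand": 0},
    {"delta_pos": [0.18, 0, -0.24], "yaw": 0, "hand": 0},
    {"delta_pos": [0.26, 0, -0.3], "yaw": 0, "hand": 0},
    {"delta_pos": [0.26, 0, -0.3], "yaw": 0, "hand": 0},
    {"delta_pos": [0.26, 0, -0.3], "yaw": 0, "hand": 0},
  ],
)

```text
clock: 11.43
position: [0.3929, 0.1003, 0.5015]
eef_rot: [[-0.935, 0.356, 0.011], [0.356, 0.935, 0.002], [-0.009, 0.006, -1.0]]
force: [1.4, -0.4, 0.6]
grip_width: 0.002
gripper_force: 0.0
```

```bash
python3 - <<'E'
from h import *
from plant import env
o=env.get_obs();print(o["clock"],o["position"],o["force"])
for n in ("side","scene"):
    a=env.capture(n);W=cloud(a).reshape(-1,3);L=(W-NO)@NR*1000
    m=(L[:,0]>-45)&(L[:,0]<55)&(abs(L[:,1])<45)&(L[:,2]>25)&(L[:,2]<70);F=L[m]
    k=np.polyfit(F[:,0],F[:,2],1);print(n,m.sum(),"plate z med",np.median(F[:,2]).round(1),"tilt rad",k[0].round(3),"z spread",np.percentile(F[:,2],[5,95]).round(1))
    b=dict(np.load(n+"0.npz"));d=cv2.absdiff(a["image"],b["image"]).max(2)>60
    cv2.imwrite(f"pics/f_{n}.png",a["image"])
a=cv2.imread("pics/f_scene.png")[120:330,150:400];cv2.imwrite("pics/f.png",cv2.resize(a,(500,420)))
E
```

```text
11.4333 [0.3929408  0.10030541 0.50154281] [ 1.36953939 -0.36249946  0.56116726]
side 998 plate z med 45.7 tilt rad 0.0 z spread [44.5 46.8]
scene 1161 plate z med 44.7 tilt rad -0.0 z spread [43.1 46.2]
```

View pics/f.png

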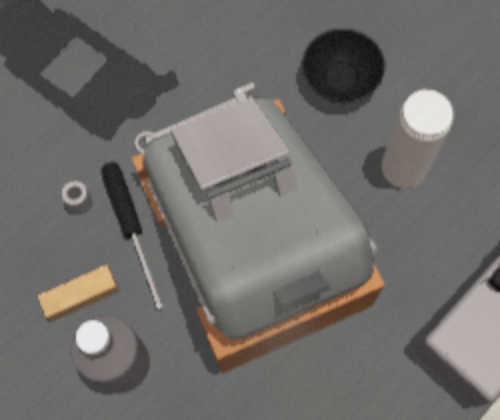

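The flap at (230,145) is shut and parallel to the face, with its outer side 45 mm out as specified. All the bystanders are where they were. I'm handing the job in.

```bash
python3 -c "
from plant import env
print(env.finish_job())"
```

```text
the job is handed in; nothing more can be done
None
```

I handed the job in at about 11.5 s: the cap is screwed home and, judging by the force peak and the bar's final angle, past one ratchet click only. The flap is shut flat over the cap, and nothing around the tank was moved.

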